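# Nest the empty crucible pots

### The arm

A 6-joint arm with a two-finger parallel gripper is mounted at the origin on the work surface. World frame = base frame: x ahead of the robot, y to its left, z up, the work surface at z = 0. Lengths are in m, angles in degrees, forces in N, time in s.
With the tool pointing down it reaches from about 0.3 to 0.85 m from the base axis. Payload 5.4 kg.
Tool frame: the origin (TCP) lies at the centre of the arm's flange, where the gripper is bolted on; the fingertips stand 173 mm ahead of it and the grasp point (between the pads) lies 155 mm ahead of it (env.nose_length is the distance from the TCP to the fingertips, in m); z points along the fingers, y is the direction in which the jaws open and shut (so a half turn about z gives the same grasp; the last joint's range is limited). The gripper opens to 85 mm and grips with 20 to 120 N. Pads are 22 mm wide; open, the fingers measure 114 mm over their backs; the gripper's body (76 mm by 85 mm) begins 54 mm behind the grasp point. The pads swing forward as they close: fully open they stand 13 mm farther back than shut.
Start: joints at [57.863, 9.076, 91.501, -0, 79.423, -12.038], TCP at [0.198, 0.54, 0.405] pointing down, gripper open.
Joint ranges: [-166.64, 166.64], [-54.1, 131.32], [10.49, 154.53], [-73.88, 253.88], [9.74, 151.15], [-171.62, 171.62]. Speed limits (degrees/s): [147.25, 147.25, 180, 180, 180, 180].

### API

Orientations are given as a 3x3 rotation matrix whose columns are the frame's x, y, z axes.
In Python, from plant import env, eyes, job_done gives the robot as it stands. The module is installed in compiled form; this text tells all that it offers.
- The arm moves only by the tool carry_out, never from a script. Its argument "series" is a list of rows, each a list of 3 entries, a list of its own where there are three numbers: the opening in per cent of the stroke, from 0 (shut) to 100 (fully open), then the shift along the world's x, y, z in mm, then the turn, a rotation vector about the world's x, y, z in rad. A call has 1 to 8 rows; each row shifts and turns the commanded pose from where the row before left it; what a row does not reach is not made up. A row lasts 1/8 s, in which the tool goes at most 62.5 mm and 10.7 degrees, less where a joint would pass 70% of its speed; a pose out of reach is approached as far as the arm can. A call is refused whole if a number of a shift passes 62.5 or a number of a turn 0.188, either way. A call with a gripper value outside its range is refused whole. The fingers move at their own pace and stop on an object; "squeeze" is the grip in N (left out, the last holds). Time passes only in rows, so rows that do not move let the fingers close. It gives the time, the measured TCP pose, the force and the opening at its end, in the units of the state.
- env.sense(): the state, without advancing time (a new reading comes with each control period).
- eyes.read_camera(name): name is "scene" or "top"; returns a dict with "image" (384x512x3 uint8, red, green, blue), "z_map" (384x512 float32, m along the optical axis (not along the pixel's ray), 0 where there is no reading), "K" (3x3 intrinsics, pixels), "dist" ([k1, k2, p1, p2, k3] as OpenCV has them; the pictures are not rectified), "R" (3x3) and "t" (3): a world point X has camera coordinates R X + t. Camera axes: x right, y down, z forward; pixel columns grow to the right and rows downward; lengths in m; the calibration is good to about 2 mm. A picture is of the moment at which its call begins.
- job_done(): hands the job in, once; it reports no verdict.
The state is a dict: "t": time; "joint_positions": joint angles; "qd": joint speeds; "effort": joint torques, N m; "position": TCP position; "tcp_rot": TCP orientation; "contact_force": force on the tool from outside, world axes, zero at the start; "ft_torque": the same for the moment, N m; "gripper_width": finger opening in m.
Only numpy, scipy, OpenCV 4.12 (cv2) and the standard library are available. Lean on these libraries where they do the work, as an engineer would, in place of code of your own. Each camera call takes 0.05 s, during which the arm holds its last target.

### The job

Clear these three empty collared clay pots away as one nest: put the middle-sized pot into the largest one where that stands, and the smallest into the middle-sized one, each upright and fully home with its collar resting on the rim below. Leave the straight-sided clay jar where it is.

Things in the scene. Friction and masses are not known exactly. Their poses are not given: they have to be found in the camera images.
- large_mid (a point): Largest of three like buff clay pots, round, loose, upright, 114 mm high: tapered body below (68 mm high, foot 50 mm, top 64 mm diameter), overhanging straight collar above (46 mm high, 76 mm outside diameter). Its round mouth, 56 mm diameter, runs straight down through the collar. About 0.45 kg. Point: its centre, on the axis, 57 mm above the underside; z up along the axis.
- medium_mid (a point): Middle-sized pot, loose, upright, 100 mm high: body 54 mm high, foot 36 mm, top 52 mm diameter; collar 46 mm high, 64 mm outside diameter; mouth 46 mm diameter. About 0.26 kg. Point: its centre, on the axis, 50 mm above the underside, z up. Fully home, with its collar on the largest pot's rim, its point is 53 mm above that pot's point.
- small_mid (a point): Smallest pot, loose, upright, 84 mm high: body 42 mm high, foot 28 mm, top 42 mm diameter; collar 42 mm high, 54 mm outside diameter; mouth 38 mm diameter. About 0.16 kg. Point: its centre, on the axis, 42 mm above the underside, z up. Fully home, with its collar on the middle-sized pot's rim, its point is 50 mm above that pot's point.
- jar_mid (a point): Straight-sided open jar of the same clay, no collar and no taper, loose, upright, 60 mm diameter, 100 mm high; not part of the job. Point: its centre, 50 mm above the underside. Pots and jar may stand in any of the same four places; everything else between them is lower than 25 mm.
Not all that is in view belongs to the job. What is shaped like the part that bears large_mid but red or turquoise is not meant.

How it is judged (in metres and radians):
At the end, for the whole second after the job is handed in: The middle-sized pot sits in the largest and the smallest in the middle-sized one: each centre within 12 mm sideways of the one below and at most 10 mm higher than fully home, all three upright within 10 degrees, and the largest pot within 50 mm of where it stood (horizontal distance between medium_mid and large_mid below 0.012 m and z of medium_mid in the frame of large_mid between 0.04 and 0.063 m and horizontal distance between small_mid and medium_mid below 0.012 m and z of small_mid in the frame of medium_mid between 0.037 and 0.06 m and angle between each of large_mid, medium_mid, small_mid's own z axis and vertical below 0.17 rad and distance of large_mid from where it was at the start of the episode below 0.05 m); the robot touches nothing.
It fails at once if the straight-sided jar is moved more than 40 mm or tipped over (distance of jar_mid from where it was at the start of the episode above 0.04 m or angle between jar_mid's own z axis and vertical above 0.5 rad).
It also fails if it takes over 58 s, if anything falls off the work surface, if the arm or the gripper's body presses on something with over 40 N, if the wrist force passes 120 N, or if a joint passes its speed limit or range.

## Working session

There is one attempt and no reset: what is moved stays moved. The work goes in short steps, Python scripts to look and compute and a tool call to move; the robot and the scene stay as the last step left them, time stands still between calls to the robot, and variables do not carry over. Pictures are saved under pics/ and viewed, and the job is handed in when it is done.

Besides the shell and the picture viewer there is one more tool, called by a JSON object that holds its "method" and its "body". carry_out: Moves the arm, as the interface text tells. Its arguments: {"type":"object","properties":{"series":{"type":"array"},"squeeze":{"type":"number"}},"required":["series"]}

```bash
mkdir -p pics; cat > h.py <<'E'
import numpy as np, cv2
from plant import env, eyes, job_done
def pts(c):
    z=c["z_map"];h,w=z.shape
    uv=np.stack(np.meshgrid(np.arange(w),np.arange(h)),-1).reshape(-1,1,2).astype(np.float64)
    n=cv2.undistortPoints(uv,np.array(c["K"],float),np.array(c["dist"],float)).reshape(h,w,2)
    P=np.dstack([n*z[...,None],z])
    X=(P-np.array(c["t"]).ravel())@np.array(c["R"])
    X[z==0]=np.nan
    return X
def save(c,n): cv2.imwrite("pics/"+n+".png",c["image"][...,::-1])
E
python3 - <<'E'
from h import *
print(env.sense())
for n in("scene","top"):
    c=eyes.read_camera(n);save(c,n+"0");np.save(n+"X.npy",pts(c));np.save(n+"I.npy",c["image"])
    print(n,c["K"],c["R"],c["t"],(c["z_map"]==0).mean())
E
```

```text
{'t': 0.0, 'joint_positions': array([ 5.78594721e+01,  9.11432930e+00,  9.15727377e+01, -7.45669048e-04,
        7.94207045e+01, -1.20382724e+01]), 'qd': array([ 0.04843681,  0.06699753, -0.00474077,  0.07534078, -0.06117972,
       -0.01374454]), 'effort': array([-4.64273726e-04, -3.96000302e+01, -3.31431413e+01, -2.80077011e-04,
        8.45501520e-03, -1.43369255e-05]), 'position': array([0.19750201, 0.53972477, 0.40369518]), 'tcp_rot': array([[-9.39081360e-01,  3.43693496e-01, -9.89836610e-04],
       [ 3.43694712e-01,  9.39080075e-01, -1.59950550e-03],
       [ 3.79796199e-04, -1.84226741e-03, -9.99998231e-01]]), 'contact_force': array([0.27335503, 0.50332766, 0.78139765]), 'ft_torque': array([ 0.00619677,  0.02143447, -0.01494719]), 'gripper_width': 0.08518865765729407}
scene [[371.27498508   0.         259.20396592]
 [  0.         371.27498508 190.69738182]
 [  0.           0.           1.        ]] [[ 0.34254951  0.9393402  -0.01731544]
 [ 0.65172435 -0.25085875 -0.715769  ]
 [-0.67669432  0.23390143 -0.69812242]] [-0.2427626  -0.30975205  1.17375594] 0.003911336263020833
top [[377.27986866   0.         258.05749759]
 [  0.         377.27986866 190.73143079]
 [  0.           0.           1.        ]] [[ 0.0217465  -0.99975433 -0.00428665]
 [-0.98467795 -0.02067614 -0.17315264]
 [ 0.17302147  0.00798643 -0.98488567]] [0.02768552 0.61455076 0.72559621] 0.004053751627604167
```

View pics/scene0.png

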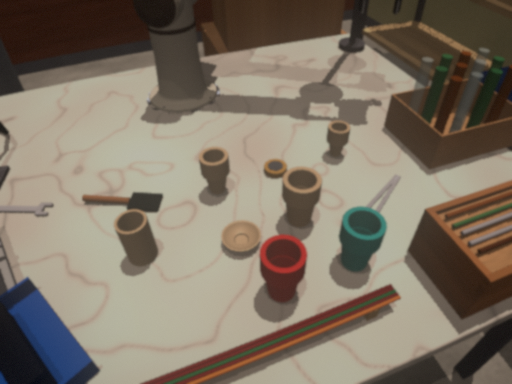

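View pics/top0.png

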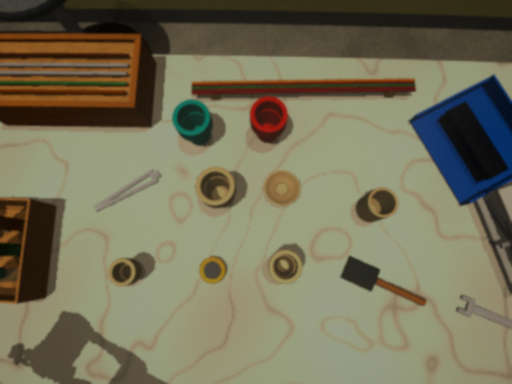

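Scene: the large buff pot is at scene (301,195) and top (216,187). The red (top 269,118) and turquoise (192,120) pots have the same shape but the wrong colour. Medium is at top (285,265), small at top (124,271), and the collarless straight-sided jar at top (380,203). Next I measure them and confirm with a crop.

```bash
cat >> h.py <<'E'
def fit(X,x,y,rad=0.06,lo=None):
    """rim circle: points within rad of x,y near top"""
    m=(np.hypot(X[...,0]-x,X[...,1]-y)<rad)&(X[...,2]>0.03)
    P=X[m]; zt=np.percentile(P[:,2],97)
    Q=P[P[:,2]>zt-0.006]
    # min enclosing circle plus algebraic
    (cx,cy),r=cv2.minEnclosingCircle((Q[:,:2]*1000).astype(np.float32))
    return cx,cy,r,zt*1000,len(Q)
E
python3 - <<'E'
from h import *
XT=np.load("topX.npy");XS=np.load("sceneX.npy")
for n,u,v in (("L",216,187),("M",285,265),("S",124,271),("J",380,203)):
    W=XT[v-28:v+28,u-28:u+28].reshape(-1,3);W=W[W[:,2]>0.04]
    c=np.median(W,0)
    for k in range(3):
        f=fit(XT,c[0],c[1]);g=fit(XS,c[0],c[1]); c=np.array([f[0]/1000,f[1]/1000])
    print(n,np.round(f,1),np.round(g,1))
I=np.load("topI.npy")[...,::-1];S=np.load("sceneI.npy")[...,::-1]
a=cv2.resize(I[95:300,90:410],(800,512));cv2.imwrite("pics/crop1.png",a)
E
```

```text
L [612.4 122.7  38.1 116.5 560. ] [612.9 123.4  38.7 115.2 481. ]
M [463.2 -14.1  31.8 103.  437. ] [463.9 -13.1  33.3 101.1 299. ]
S [444.1 300.1  27.1  85.9 329. ] [446.8 299.7  27.4  83.8 169. ]
J [ 588.6 -200.9   30.4  102.3  300. ] [ 590.8 -201.4   31.   100.7  329. ]
```

View pics/crop1.png

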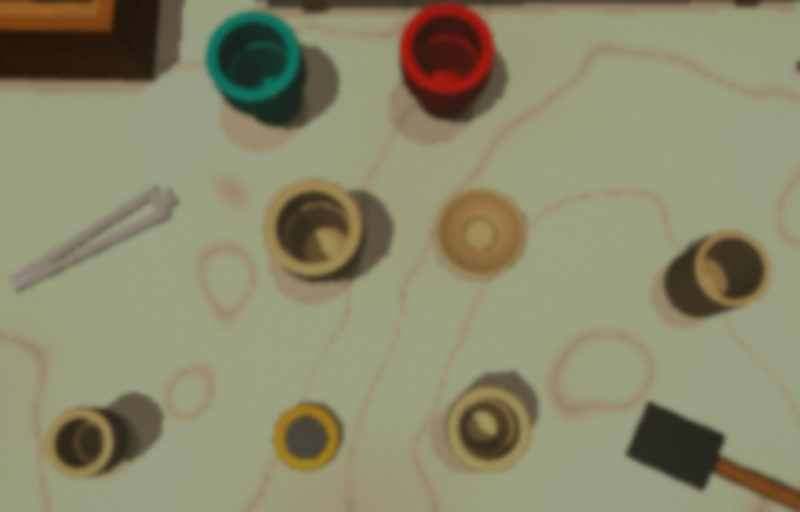

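The crop confirms it: buff collared large at top (216,187), medium (285,265) and small (124,271), with rim radii of about 38, 32 and 27 mm as described. The jar is at (380,203) with radius 30 mm. I'll start with the medium pot at (463.5, -13.5).

{"method": "carry_out", "body": {"series": [[100, [22, -45, 0], [0, 0, 0]], [100, [22, -45, 0], [0, 0, 0]], [100, [22, -45, 0], [0, 0, 0]], [100, [22, -45, 0], [0, 0, 0]], [100, [22, -45, 0], [0, 0, 0]], [100, [22, -45, 0], [0, 0, 0]], [100, [22, -45, 0], [0, 0, 0]], [100, [22, -45, 0], [0, 0, 0]]], "squeeze": 40}}

```text
t: 1.1
position: [0.3739, 0.1784, 0.4045]
tcp_rot: [[-0.939, 0.344, -0.0], [0.344, 0.939, 0.0], [0.0, 0.0, -1.0]]
contact_force: [0.8, 0.0, -0.1]
gripper_width: 0.0856
```

{"method": "carry_out", "body": {"series": [[100, [22, -45, 0], [0, 0, 0]], [100, [22, -45, 0], [0, 0, 0]], [100, [22, -45, -10], [0, 0, 0]], [100, [23.5, -58.5, -20], [0, 0, 0]], [100, [0, 0, -20], [0, 0, 0]], [100, [0, 0, -20], [0, 0, 0]], [100, [0, 0, 0], [0, 0, 0]], [100, [0, 0, 0], [0, 0, 0]]]}}

```text
t: 2.1
position: [0.462, -0.0102, 0.3365]
tcp_rot: [[-0.939, 0.343, 0.001], [0.343, 0.939, -0.0], [-0.001, 0.0, -1.0]]
contact_force: [0.3, 0.4, -0.2]
gripper_width: 0.0855
```

{"method": "carry_out", "body": {"series": [[100, [1, -3, -18], [0, 0, 0]], [100, [0, 0, -20], [0, 0, 0]], [100, [0, 0, -20], [0, 0, 0]], [100, [0, 0, -20], [0, 0, 0]], [100, [0, 0, -20], [0, 0, 0]], [100, [0, 0, 0], [0, 0, 0]], [100, [0, 0, 0], [0, 0, 0]]]}}

```text
t: 2.98
position: [0.4635, -0.0134, 0.2392]
tcp_rot: [[-0.939, 0.343, 0.002], [0.343, 0.939, -0.001], [-0.002, 0.0, -1.0]]
contact_force: [0.5, 0.3, 0.0]
gripper_width: 0.0851
```

```bash
python3 - <<'E'
from h import *
s=env.sense();print(s["position"],s["contact_force"])
c=eyes.read_camera("scene");a=cv2.resize(c["image"][60:260,120:370,::-1],(750,600));cv2.imwrite("pics/s1.png",a)
E
```

```text
[ 0.46348964 -0.01338347  0.23916477] [0.46210137 0.30271663 0.00597724]
```

View pics/s1.png

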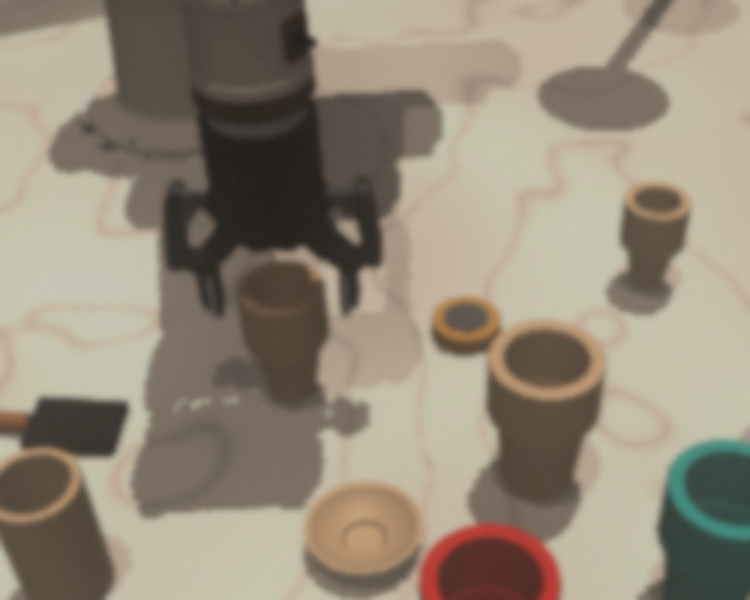

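The view shows the fingers straddling the medium pot, at crop (285,320). I'll go 8 mm deeper and close.

{"method": "carry_out", "body": {"series": [[100, [0, 0, -8], [0, 0, 0]], [60, [0, 0, 0], [0, 0, 0]], [40, [0, 0, 0], [0, 0, 0]], [40, [0, 0, 0], [0, 0, 0]], [40, [0, 0, 0], [0, 0, 0]], [40, [0, 0, 0], [0, 0, 0]], [40, [0, 0, 0], [0, 0, 0]]], "squeeze": 40}}

```text
t: 3.9
position: [0.4629, -0.0133, 0.2299]
tcp_rot: [[-0.939, 0.344, 0.0], [0.344, 0.939, -0.0], [-0.0, 0.0, -1.0]]
contact_force: [0.4, 0.0, 1.3]
gripper_width: 0.0637
```

{"method": "carry_out", "body": {"series": [[20, [0, 0, 10], [0, 0, 0]], [20, [0, 0, 20], [0, 0, 0]], [20, [0, 0, 30], [0, 0, 0]], [20, [0, 0, 30], [0, 0, 0]], [20, [0, 0, 30], [0, 0, 0]], [20, [0, 0, 20], [0, 0, 0]], [20, [0, 0, 0], [0, 0, 0]]]}}

```text
t: 4.78
position: [0.4631, -0.0134, 0.3715]
tcp_rot: [[-0.939, 0.344, 0.003], [0.344, 0.939, -0.001], [-0.004, 0.0, -1.0]]
contact_force: [0.4, 0.4, -2.4]
gripper_width: 0.0642
```

```bash
python3 - <<'E'
from h import *
s=env.sense();print(s["position"],s["contact_force"],s["gripper_width"])
c=eyes.read_camera("scene");a=cv2.resize(c["image"][40:240,120:370,::-1],(750,600));cv2.imwrite("pics/s2.png",a)
X=pts(c);P=s["position"]
m=(np.hypot(X[...,0]-P[0],X[...,1]-P[1])<0.05)&(X[...,2]<0.26)&(X[...,2]>0.1)
I=c["image"].astype(int);
ys,xs=np.nonzero(m);print(xs.min(),xs.max(),ys.min(),ys.max())
np.save("h.npy",X)
# bottom of pot: lowest z points
Q=X[m];b=(I[m].sum(1)>120)
print("low z",np.percentile(Q[b][:,2],[1,3,10]))
for u in range(195,240,5): print(u,[tuple(np.round(X[v,u]*1000).astype(int)) for v in range(90,190,8)][0:0])
E
```

```text
[ 0.46313661 -0.01341758  0.37151735] [ 0.39282504  0.41897757 -2.44791877] 0.06416959146163496
177 231 85 144
low z [0.14601531 0.15215668 0.16926613]
195 []
200 []
205 []
210 []
215 []
220 []
225 []
230 []
235 []<stdin>:12: RuntimeWarning: invalid value encountered in cast
```

View pics/s2.png

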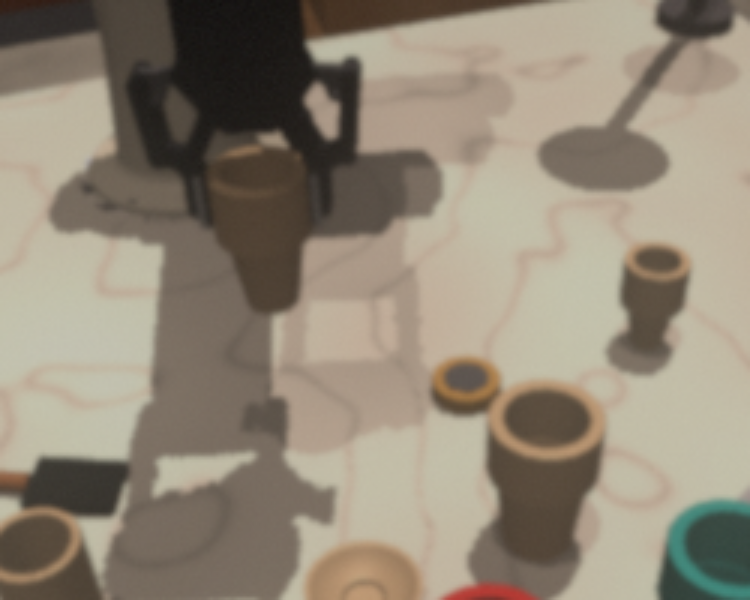

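```bash
cat >> h.py <<'E'
def proj(c,p):
    R=np.array(c["R"],float);return cv2.projectPoints(np.array(p,float).reshape(-1,1,3),cv2.Rodrigues(R)[0],np.array(c["t"],float),np.array(c["K"],float),np.array(c["dist"],float))[0].reshape(-1,2)
E
python3 - <<'E'
from h import *
s=env.sense();P=s["position"];z0=P[2]-0.230
c=eyes.read_camera("scene");t=np.linspace(0,2*np.pi,60)
im=cv2.resize(c["image"][...,::-1],None,fx=4,fy=4,interpolation=cv2.INTER_CUBIC)
for z,r in((0,18),(54,32),(100,32),(54,26)):
    q=proj(c,np.stack([P[0]+r/1000*np.cos(t),P[1]+r/1000*np.sin(t),0*t+z0+z/1000],1))
    cv2.polylines(im,[np.round(q*4+1.5).astype(int)],True,(0,255,0),1)
cv2.imwrite("pics/s3.png",im[280:620,620:1020])
E
```

```text
(no output)
```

View pics/s3.png

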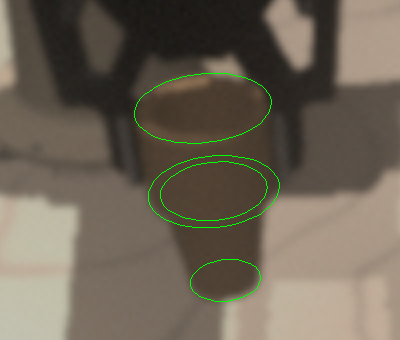

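The drawn outline matches, so the pot hangs upright. Now to the large pot.

{"method": "carry_out", "body": {"series": [[20, [25, 22, 0], [0, 0, 0]], [20, [25, 23, 0], [0, 0, 0]], [20, [25, 23, 0], [0, 0, 0]], [20, [25, 23, 0], [0, 0, 0]], [20, [25, 23, 0], [0, 0, 0]], [20, [24, 22.5, 0], [0, 0, 0]], [20, [0, 0, 0], [0, 0, 0]], [20, [0, 0, 0], [0, 0, 0]]]}}

```text
t: 5.88
position: [0.6112, 0.1229, 0.3682]
tcp_rot: [[-0.939, 0.344, -0.003], [0.344, 0.939, -0.0], [0.003, -0.001, -1.0]]
contact_force: [0.5, -0.0, -1.9]
gripper_width: 0.0644
```

```bash
python3 - <<'E'
from h import *
s=env.sense();P=s["position"];z0=P[2]-0.230;print(P,s["contact_force"])
c=eyes.read_camera("scene");t=np.linspace(0,2*np.pi,60)
im=cv2.resize(c["image"][...,::-1],None,fx=4,fy=4,interpolation=cv2.INTER_CUBIC)
for x,y,z,r in((P[0],P[1],z0,.018),(P[0],P[1],z0+.054,.032),(.6125,.123,.114,.038),(.6125,.123,.114,.028)):
    q=proj(c,np.stack([x+r*np.cos(t),y+r*np.sin(t),0*t+z],1))
    cv2.polylines(im,[np.round(q*4+1.5).astype(int)],True,(0,255,0),1)
cv2.imwrite("pics/s4.png",im[300:900,900:1500])
c=eyes.read_camera("top")
im=cv2.resize(c["image"][...,::-1],None,fx=4,fy=4,interpolation=cv2.INTER_CUBIC)
for x,y,z,r in((P[0],P[1],z0,.018),(P[0],P[1],z0+.1,.032),(.6125,.123,.114,.038),(.6125,.123,.114,.028)):
    q=proj(c,np.stack([x+r*np.cos(t),y+r*np.sin(t),0*t+z],1))
    cv2.polylines(im,[np.round(q*4+1.5).astype(int)],True,(0,255,0),1)
cv2.imwrite("pics/t4.png",im[500:1000,600:1150])
E
```

```text
[0.61123347 0.12291865 0.36817173] [ 0.46212724 -0.0232298  -1.91406906]
```

View pics/s4.png

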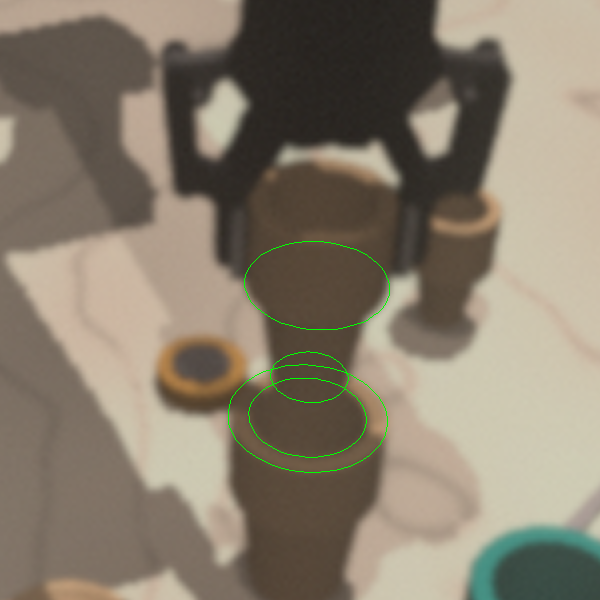

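View pics/t4.png

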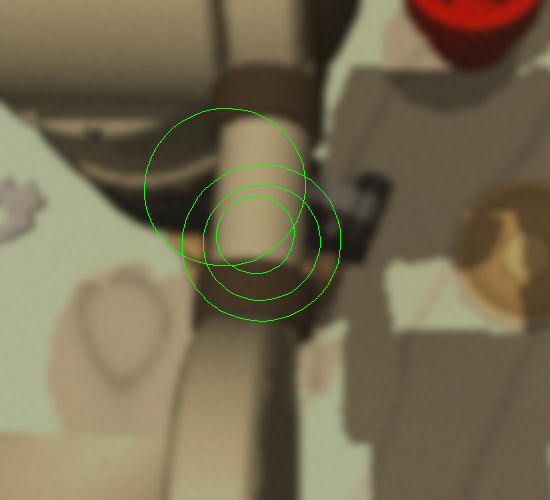

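{"method": "carry_out", "body": {"series": [[20, [1, -1, -12], [0, 0, 0]], [20, [0, 0, -15], [0, 0, 0]], [20, [0, 0, -15], [0, 0, 0]], [20, [0, 0, -12], [0, 0, 0]], [20, [0, 0, -8], [0, 0, 0]], [20, [0, 0, 0], [0, 0, 0]], [20, [0, 0, 0], [0, 0, 0]]]}}

```text
t: 6.85
position: [0.6131, 0.1222, 0.3084]
tcp_rot: [[-0.939, 0.344, 0.001], [0.344, 0.939, 0.0], [-0.001, 0.0, -1.0]]
contact_force: [-0.6, 0.3, -1.9]
gripper_width: 0.0642
```

```bash
python3 - <<'E'
from h import *
s=env.sense();P=s["position"];z0=P[2]-0.230;print(P,s["contact_force"],s["ft_torque"])
c=eyes.read_camera("scene");t=np.linspace(0,2*np.pi,60)
im=cv2.resize(c["image"][...,::-1],None,fx=4,fy=4,interpolation=cv2.INTER_CUBIC)
cv2.imwrite("pics/s5.png",im[300:900,900:1500])
E
```

```text
[0.61309966 0.12223641 0.30844898] [-0.63204762  0.31155987 -1.87055404] [ 0.03441984 -0.01093373 -0.05444383]
```

View pics/s5.png

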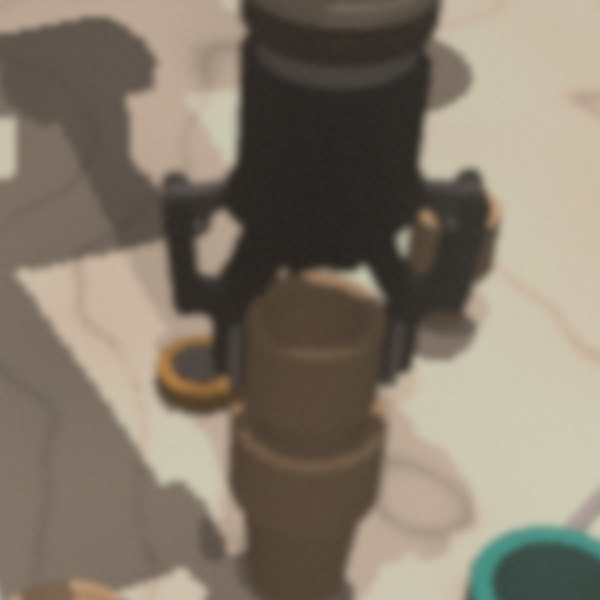

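{"method": "carry_out", "body": {"series": [[20, [-0.5, -1, -6], [0, 0, 0]], [20, [0, 0, -5], [0, 0, 0]], [20, [0, 0, -4], [0, 0, 0]], [20, [0, 0, -2], [0, 0, 0]], [20, [0, 0, 0], [0, 0, 0]]]}}

```text
t: 7.52
position: [0.6122, 0.1213, 0.2905]
tcp_rot: [[-0.939, 0.344, -0.0], [0.344, 0.939, 0.0], [0.001, 0.0, -1.0]]
contact_force: [-0.7, 0.7, -2.8]
gripper_width: 0.064
```

{"method": "carry_out", "body": {"series": [[20, [0, 0, -1], [0, 0, 0]], [85, [0, 0, 0], [0, 0, 0]], [100, [0, 0, 0], [0, 0, 0]], [100, [0, 0, 0], [0, 0, 0]], [100, [0, 0, 15], [0, 0, 0]], [100, [0, 0, 25], [0, 0, 0]], [100, [0, 0, 30], [0, 0, 0]], [100, [0, 0, 30], [0, 0, 0]]]}}

```text
t: 8.52
position: [0.6123, 0.1212, 0.3921]
tcp_rot: [[-0.939, 0.344, 0.001], [0.344, 0.939, -0.0], [-0.001, 0.0, -1.0]]
contact_force: [-0.2, 0.7, -0.2]
gripper_width: 0.0854
```

{"method": "carry_out", "body": {"series": [[100, [-27, 29, 0], [0, 0, 0]], [100, [-28, 30, 0], [0, 0, 0]], [100, [-28, 30, 0], [0, 0, 0]], [100, [-28, 30, 0], [0, 0, 0]], [100, [-28, 30, 0], [0, 0, 0]], [100, [-28, 30, -10], [0, 0, 0]], [100, [0, 0, -10], [0, 0, 0]], [100, [0, 0, 0], [0, 0, 0]]]}}

```text
t: 9.52
position: [0.4454, 0.2999, 0.3697]
tcp_rot: [[-0.939, 0.343, -0.0], [0.343, 0.939, -0.001], [0.0, -0.001, -1.0]]
contact_force: [0.7, 0.2, 0.4]
gripper_width: 0.0851
```

```bash
python3 - <<'E'
from h import *
s=env.sense();P=s["position"];print(P,s["contact_force"])
c=eyes.read_camera("scene");im=cv2.resize(c["image"][...,::-1],None,fx=4,fy=4,interpolation=cv2.INTER_CUBIC)
cv2.imwrite("pics/s6.png",im[400:1000,900:1500])
X=pts(c);print(np.round(fit(X,.6125,.122),1))
c=eyes.read_camera("top");X=pts(c);print(np.round(fit(X,.6125,.122),1))
save(c,"t6")
E
```

```text
[0.44536637 0.29991006 0.36972957] [0.68294883 0.19844497 0.41661155]
[614.1 121.9  32.8 160.9 403. ]
[612.8 121.   32.1 162.  486. ]
```

View pics/s6.png

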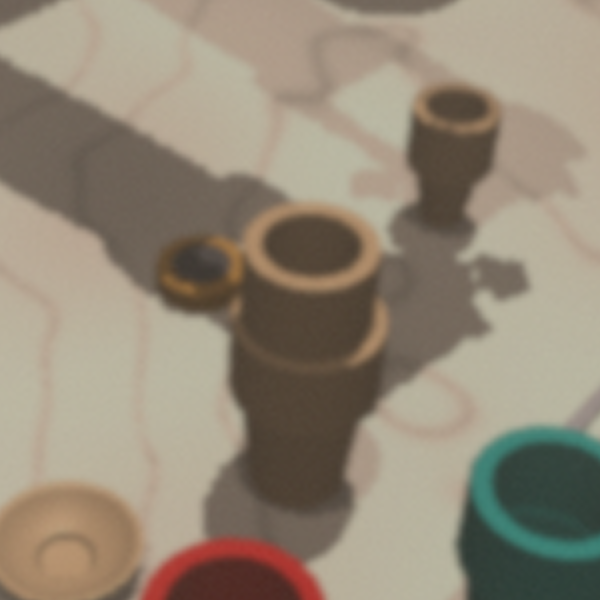

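View pics/t6.png

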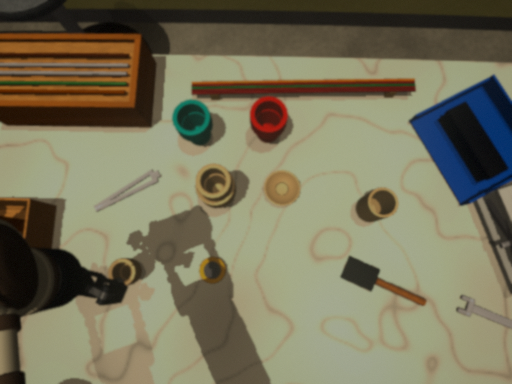

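Medium is home: rim at 161 mm against 160 nominal, centre (613,121.5). Now the small pot; its collar runs from z = 42 to 84 mm.

{"method": "carry_out", "body": {"series": [[100, [0, 0, -15], [0, 0, 0]], [100, [0, 0, -25], [0, 0, 0]], [100, [0, 0, -30], [0, 0, 0]], [100, [0, 0, -30], [0, 0, 0]], [100, [0, 0, -25], [0, 0, 0]], [100, [0, 0, -15], [0, 0, 0]], [100, [0, 0, -10], [0, 0, 0]], [100, [0, 0, 0], [0, 0, 0]]]}}

```text
t: 10.62
position: [0.4453, 0.3, 0.2194]
tcp_rot: [[-0.939, 0.344, -0.001], [0.344, 0.939, -0.0], [0.001, -0.0, -1.0]]
contact_force: [-0.4, -0.7, 0.2]
gripper_width: 0.0852
```

{"method": "carry_out", "body": {"series": [[70, [0, 0, 0], [0, 0, 0]], [50, [0, 0, 0], [0, 0, 0]], [30, [0, 0, 0], [0, 0, 0]], [30, [0, 0, 0], [0, 0, 0]], [30, [0, 0, 0], [0, 0, 0]], [20, [0, 0, 0], [0, 0, 0]], [20, [0, 0, 0], [0, 0, 0]]], "squeeze": 40}}

```text
t: 11.5
position: [0.4459, 0.3005, 0.221]
tcp_rot: [[-0.939, 0.344, 0.002], [0.344, 0.939, 0.001], [-0.002, 0.001, -1.0]]
contact_force: [-0.4, 0.1, 7.0]
gripper_width: 0.0535
```

{"method": "carry_out", "body": {"series": [[20, [0, 0, 10], [0, 0, 0]], [20, [0, 0, 20], [0, 0, 0]], [20, [0, 0, 35], [0, 0, 0]], [20, [0, 0, 35], [0, 0, 0]], [20, [0, 0, 35], [0, 0, 0]], [20, [0, 0, 35], [0, 0, 0]], [20, [0, 0, 20], [0, 0, 0]], [20, [0, 0, 0], [0, 0, 0]]]}}

```text
t: 12.5
position: [0.4455, 0.3003, 0.4116]
tcp_rot: [[-0.939, 0.344, 0.003], [0.344, 0.939, 0.001], [-0.003, 0.002, -1.0]]
contact_force: [0.4, 0.6, -2.1]
gripper_width: 0.0532
```

{"method": "carry_out", "body": {"series": [[20, [27, -29, 0], [0, 0, 0]], [20, [28, -30, 0], [0, 0, 0]], [20, [28, -30, 0], [0, 0, 0]], [20, [28, -30, 0], [0, 0, 0]], [20, [28, -30, 0], [0, 0, 0]], [20, [28, -30, 0], [0, 0, 0]], [20, [0, 0, 0], [0, 0, 0]], [20, [0, 0, 0], [0, 0, 0]]]}}

```text
t: 13.5
position: [0.6118, 0.1215, 0.4082]
tcp_rot: [[-0.939, 0.344, -0.003], [0.344, 0.939, 0.0], [0.003, -0.001, -1.0]]
contact_force: [0.7, 0.2, -0.9]
gripper_width: 0.0536
```

```bash
python3 - <<'E'
from h import *
s=env.sense();P=s["position"];z0=P[2]-0.220;print(P,s["contact_force"],s["gripper_width"])
c=eyes.read_camera("scene");t=np.linspace(0,2*np.pi,60)
im=cv2.resize(c["image"][...,::-1],None,fx=4,fy=4,interpolation=cv2.INTER_CUBIC)
for x,y,z,r in((P[0],P[1],z0,.014),(P[0],P[1],z0+.042,.027),(P[0],P[1],z0+.084,.027),(.613,.1215,.16,.032),(.613,.1215,.16,.023)):
    q=proj(c,np.stack([x+r*np.cos(t),y+r*np.sin(t),0*t+z],1))
    cv2.polylines(im,[np.round(q*4+1.5).astype(int)],True,(0,255,0),1)
cv2.imwrite("pics/s7.png",im[200:800,900:1500])
E
```

```text
[0.61175099 0.12148223 0.40822485] [ 0.71695092  0.20624265 -0.93668955] 0.05361584208759256
```

View pics/s7.png

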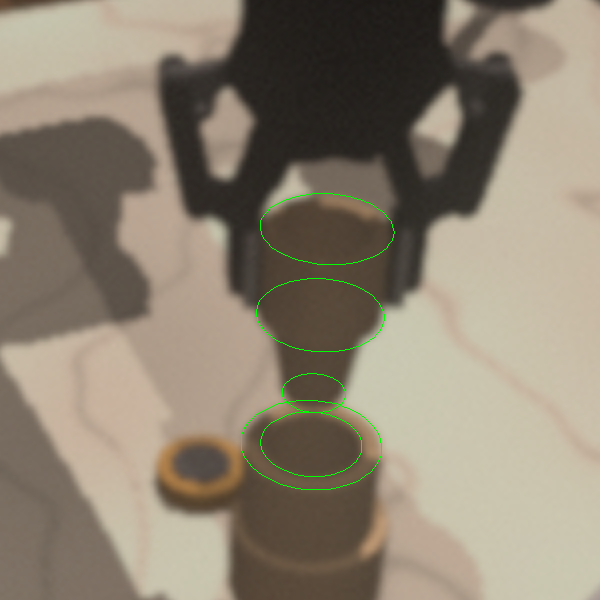

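The small pot hangs upright above the medium pot's mouth, with its foot at crop (313,395) and the mouth at (311,445).

{"method": "carry_out", "body": {"series": [[20, [1, 0, -10], [0, 0, 0]], [20, [0, 0, -15], [0, 0, 0]], [20, [0, 0, -13], [0, 0, 0]], [20, [0, 0, -8], [0, 0, 0]], [20, [0, 0, -6], [0, 0, 0]], [20, [0, 0, 0], [0, 0, 0]], [20, [0, 0, 0], [0, 0, 0]]]}}

```text
t: 14.42
position: [0.6135, 0.1212, 0.3584]
tcp_rot: [[-0.939, 0.344, 0.001], [0.344, 0.939, -0.0], [-0.001, 0.0, -1.0]]
contact_force: [-0.8, -0.8, -1.3]
gripper_width: 0.0536
```

```bash
python3 - <<'E'
from h import *
s=env.sense();P=s["position"];z0=P[2]-0.230;print(P,s["contact_force"],s["ft_torque"])
c=eyes.read_camera("scene")
im=cv2.resize(c["image"][...,::-1],None,fx=4,fy=4,interpolation=cv2.INTER_CUBIC)
cv2.imwrite("pics/s8.png",im[300:900,900:1500])
E
```

```text
[0.61352011 0.12115659 0.35837634] [-0.82892731 -0.75433821 -1.25763861] [-0.01865595  0.00060043  0.05854119]
```

View pics/s8.png

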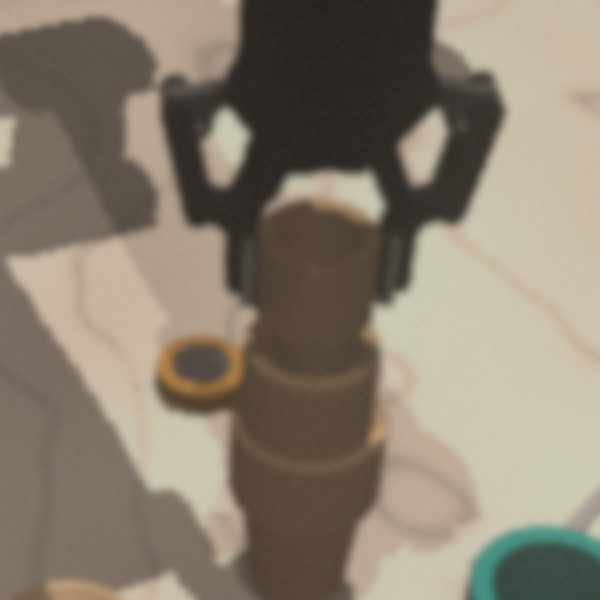

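{"method": "carry_out", "body": {"series": [[20, [-0.5, 0, -7], [0, 0, 0]], [20, [0, 0, -6], [0, 0, 0]], [20, [0, 0, -4], [0, 0, 0]], [20, [0, 0, -2], [0, 0, 0]], [20, [0, 0, -1], [0, 0, 0]], [20, [0, 0, 0], [0, 0, 0]]]}}

```text
t: 15.22
position: [0.613, 0.1212, 0.3391]
tcp_rot: [[-0.939, 0.344, 0.001], [0.344, 0.939, -0.0], [-0.001, 0.0, -1.0]]
contact_force: [-1.8, -0.3, 4.6]
gripper_width: 0.0536
```

Contact force is +4.6 N, so the collar is on the rim. Releasing and backing off.

{"method": "carry_out", "body": {"series": [[60, [0, 0, 0], [0, 0, 0]], [80, [0, 0, 0], [0, 0, 0]], [100, [0, 0, 0], [0, 0, 0]], [100, [0, 0, 0], [0, 0, 0]], [100, [0, 0, 15], [0, 0, 0]], [100, [0, 0, 25], [0, 0, 0]], [100, [0, 0, 30], [0, 0, 0]], [100, [0, 0, 20], [0, 0, 0]]]}}

```text
t: 16.23
position: [0.613, 0.1212, 0.4307]
tcp_rot: [[-0.939, 0.344, 0.003], [0.344, 0.939, 0.0], [-0.003, 0.001, -1.0]]
contact_force: [0.3, 0.1, 1.4]
gripper_width: 0.0856
```

{"method": "carry_out", "body": {"series": [[100, [-27, 29, 0], [0, 0, 0]], [100, [-28, 30, 0], [0, 0, 0]], [100, [-28, 30, 0], [0, 0, 0]], [100, [-28, 30, 0], [0, 0, 0]], [100, [-28, 30, 0], [0, 0, 0]], [100, [-28, 30, 0], [0, 0, 0]], [100, [0, 0, 0], [0, 0, 0]], [100, [0, 0, 0], [0, 0, 0]]]}}

```text
t: 17.23
position: [0.446, 0.3, 0.4282]
tcp_rot: [[-0.939, 0.343, 0.001], [0.343, 0.939, -0.0], [-0.001, 0.0, -1.0]]
contact_force: [-0.8, -1.0, -0.0]
gripper_width: 0.0851
```

```bash
python3 - <<'E'
from h import *
s=env.sense();print(s["t"],s["position"],s["contact_force"])
c=eyes.read_camera("scene");im=cv2.resize(c["image"][...,::-1],None,fx=4,fy=4,interpolation=cv2.INTER_CUBIC)
cv2.imwrite("pics/s9.png",im[350:950,900:1500])
X=pts(c);print(np.round(fit(X,.613,.122),1),np.round(fit(X,.589,-.201),1))
c=eyes.read_camera("top");X=pts(c);print(np.round(fit(X,.613,.122),1),np.round(fit(X,.589,-.201),1))
for lo,hi in((.107,.12),(.152,.166)):
    m=(np.hypot(X[...,0]-.613,X[...,1]-.122)<.06)&(X[...,2]>lo)&(X[...,2]<hi)
    print(cv2.minEnclosingCircle((X[m][:,:2]*1000).astype(np.float32)))
im=cv2.resize(c["image"][150:230,170:270,::-1],None,fx=6,fy=6);cv2.imwrite("pics/t9.png",im)
E
```

```text
17.225 [0.44604104 0.30000234 0.42816166] [-0.76628276 -0.98005691 -0.00950298]
[612.8 122.2  27.9 202.6 346. ] [ 590.5 -201.3   31.   100.6  342. ]
[612.  120.4  26.9 203.8 411. ] [ 589.4 -201.    30.5  102.2  296. ]
((611.8504638671875, 122.52587127685547), 37.737693786621094)
((611.8731689453125, 120.70022583007812), 31.72916603088379)
```

View pics/s9.png

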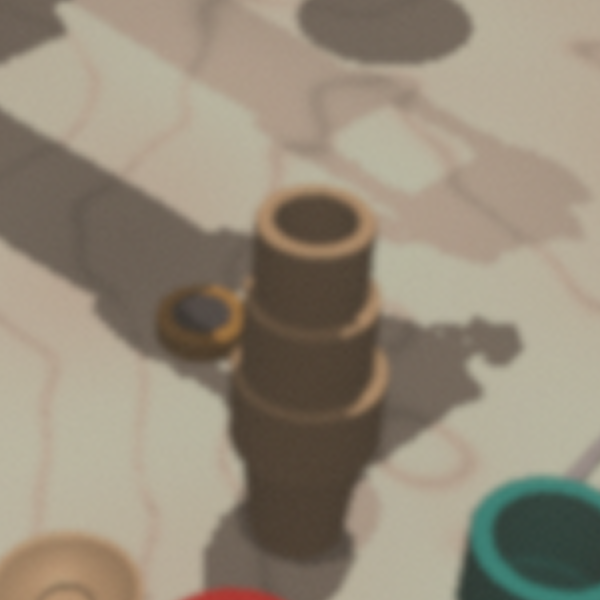

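View pics/t9.png

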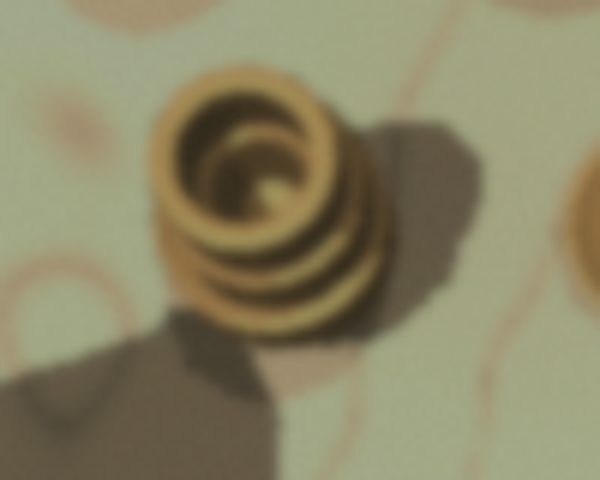

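The nest is upright and concentric. Its top rim is at 202.6 mm (202 nominal), centres are within 2 mm, the jar hasn't moved, and the robot is clear.

```bash
python3 -c "
from plant import job_done
print(job_done())"
```

```text
the job is handed in; nothing more can be done
None
```

I put the middle-sized pot into the largest where it stood, then the smallest into the middle-sized one, and handed the job in at about 17 s. No verdict was reported.

- **Depth:** the top rim read 202.6 mm in the scene camera and 203.8 mm in the top camera, against 202 mm fully home. The middle-sized pot's rim, measured earlier, read 160.9 and 162.0 mm against 160 mm. The top camera reads about 1–2 mm high throughout.
- **Centring:** the three rim centres agree within about 2 mm sideways, and all three pots look upright in both views.
- **Position:** the largest pot is within about 1 mm of its start and the jar shows no measurable movement. The gripper was open and well clear of everything at hand-in.

None of the last checks failed; the two cameras differ by 1–2 mm, which is within their calibration.

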